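Sort the kitchen odds and ends into their trays

TASK

Sort the five odds and ends from the front of the worktop into the three grey trays: the spice jar and the salt shaker stand upright in the large tray with two nearly square bays, one to a bay; the two batteries stand upright in the small tray with two bays, one to a bay; and the wooden clothes peg lies flat inside the tray that has no cross wall. Leave the tin and the mug where they stand.

Things in the scene. Friction and masses are not known exactly. Their poses are not given: they have to be found in the camera images.
- spice_jar_center (a point): Spice jar with a black cap and green label, an upright cylinder 40 mm in diameter and 105 mm tall, standing in front of the robot near the worktop's front edge (the ones far back by the wall are not meant). Point: its centre, half-way up (52 mm above its base); z is its upright axis. 110 g give or take a quarter.
- salt_shaker_center (a point): Salt shaker: round white glass body with a grey perforated top, 44 mm in diameter up to about 70 mm height, then narrowing to 34 mm, 90 mm tall, standing near the worktop's front edge (the ones by the wall are not meant). Point: its centre, half-way up (45 mm above its base); z is its upright axis. 100 g give or take a quarter.
- battery_a_center (a point): Battery, a cylinder 15 mm in diameter and 50 mm tall, standing on end. Point: its centre, half-way up (25 mm); z is its upright axis. 23 g. It topples if knocked.
- battery_b_center (a point): A second battery of the same size (15 mm in diameter, 50 mm tall), standing on end. Point: its centre, half-way up (25 mm); z is its upright axis. 23 g.
- peg_center (a point): Wooden clothes peg lying on its side, a bar 72 mm long (its y axis), 15 mm wide (its x axis) and 12 mm high (z up). Point: its centre, 6 mm above what it lies on. 12 g.
- spice_tray: Spice tray: the largest grey tray, 70 mm (its x) by 132 mm (its y), with a cross wall that parts it into two nearly square bays, each 62 mm (x) by 60 mm (y) inside, centred at y = +32 mm and y = -32 mm. Its rim stands 21 mm above the worktop, walls and floor are 4 mm thick. The tray is fixed to the worktop. Origin: centre of its underside, on the worktop; x and y along its sides, z up.
- battery_tray: Battery tray: the smallest grey tray, 64 mm (its x) by 100 mm (its y), with a cross wall that parts it into two small bays, each 56 mm (x) by 44 mm (y) inside, centred at y = +24 mm and y = -24 mm. Its rim stands 19 mm above the worktop, walls and floor are 4 mm thick. The tray is fixed to the worktop. Origin: centre of its underside, on the worktop; x and y along its sides, z up.
- peg_tray: Peg tray: the grey tray without a cross wall, 78 mm (its x) by 108 mm (its y), one bay 70 mm (x) by 100 mm (y) inside. Its rim stands 19 mm above the worktop, walls and floor are 4 mm thick. The tray is fixed to the worktop. Origin: centre of its underside, on the worktop; x and y along its sides, z up.
- tin: Bystander: low food tin, 75 mm in diameter and 58 mm tall, standing just behind the work, right of the pale glass board as the robot sees it (the tin far to the left is not meant). Origin: centre of its base.
- mug: Bystander: white mug with a handle, 84 mm in diameter (123 mm with the handle) and 91 mm tall, standing just behind the work, left of the pale glass board as the robot sees it (the one with drink in it far to the left is not meant). Origin: centre of its base. Above it and the rear of the worktop (from about x = 0.6 m on) hangs a wall cabinet whose underside is 0.57 m up: keep elbow and wrist clear of it in long swings.
Not all that is in view belongs to the job. What is shaped like the part that bears salt_shaker_center but yellow is not meant.

How it is judged:
At the end, for the whole second after the job is handed in: Jar and shaker stand in different bays of the spice tray, the batteries stand in different bays of the battery tray, the peg lies flat in the peg tray, each on the tray's floor (height within 4 mm, upright or flat within 0.15 rad), released and at rest ((((x of spice_jar_center in the frame of spice_tray between -0.013 and 0.013 m and y of spice_jar_center in the frame of spice_tray between 0.019 and 0.045 m and z of spice_jar_center in the frame of spice_tray between 0.0525 and 0.0615 m) and (x of salt_shaker_center in the frame of spice_tray between -0.013 and 0.013 m and y of salt_shaker_center in the frame of spice_tray between -0.045 and -0.019 m and z of salt_shaker_center in the frame of spice_tray between 0.045 and 0.054 m)) or ((x of spice_jar_center in the frame of spice_tray between -0.013 and 0.013 m and y of spice_jar_center in the frame of spice_tray between -0.045 and -0.019 m and z of spice_jar_center in the frame of spice_tray between 0.0525 and 0.0615 m) and (x of salt_shaker_center in the frame of spice_tray between -0.013 and 0.013 m and y of salt_shaker_center in the frame of spice_tray between 0.019 and 0.045 m and z of salt_shaker_center in the frame of spice_tray between 0.045 and 0.054 m))) and (((x of battery_a_center in the frame of battery_tray between -0.022 and 0.022 m and y of battery_a_center in the frame of battery_tray between 0.008 and 0.04 m and z of battery_a_center in the frame of battery_tray between 0.025 and 0.034 m) and (x of battery_b_center in the frame of battery_tray between -0.022 and 0.022 m and y of battery_b_center in the frame of battery_tray between -0.04 and -0.008 m and z of battery_b_center in the frame of battery_tray between 0.025 and 0.034 m)) or ((x of battery_a_center in the frame of battery_tray between -0.022 and 0.022 m and y of battery_a_center in the frame of battery_tray between -0.04 and -0.008 m and z of battery_a_center in the frame of battery_tray between 0.025 and 0.034 m) and (x of battery_b_center in the frame of battery_tray between -0.022 and 0.022 m and y of battery_b_center in the frame of battery_tray between 0.008 and 0.04 m and z of battery_b_center in the frame of battery_tray between 0.025 and 0.034 m))) and x of peg_center in the frame of peg_tray between -0.032 and 0.032 m and y of peg_center in the frame of peg_tray between -0.022 and 0.022 m and z of peg_center in the frame of peg_tray between 0.006 and 0.015 m and angle between each of spice_jar_center, salt_shaker_center, battery_a_center, battery_b_center, peg_center's own z axis and vertical below 0.15 rad and linear speed of each of spice_jar, salt_shaker, battery_a, battery_b, peg below 0.02 m/s); the robot touches nothing.
It fails at once if the tin is pushed more than 25 mm from where it stood (distance of tin from where it was at the start of the episode above 0.025 m).
It fails at once if the mug is pushed more than 25 mm from where it stood (distance of mug from where it was at the start of the episode above 0.025 m).
It also fails if it takes over 144 s, if anything falls off the work surface, if the arm or the gripper's body presses on something with over 40 N, if the wrist force passes 120 N, or if a joint passes its speed limit or range.

ROBOT

A 7-joint arm with a two-finger parallel gripper is mounted at the origin on a cart in front of the work surface, level with it; the furniture and walls round the work are solid. World frame = base frame: x ahead of the robot, y to its left, z up, the work surface at z = 0. Lengths are in m, angles in rad, forces in N, time in s.
With the tool pointing down it reaches from about 0.425 to 0.975 m from the base axis. Payload 16.7 kg.
Tool frame: the origin (TCP) lies on the centre line of the jaws, within the pads' length; the fingertips stand 19 mm ahead of it and the grasp point (between the pads) is the TCP; z points along the fingers, y is the line along which they close (so a half turn about z gives the same grasp; the last joint's range is limited). The gripper opens to 85 mm and grips with 20 to 120 N. Pads are 22 mm wide; open, the fingers measure 114 mm over their backs; the gripper's body (76 mm by 85 mm) begins 54 mm behind the grasp point. The pads swing forward as they close: fully open they stand 13 mm farther back than shut.
Start: joints at [1.087, 0.426, 0.074, 1.606, -0.034, 1.111, -0.067], TCP at [0.221, -0.638, 0.25] pointing down, gripper open.
Joint ranges: [-2.85, 2.85], [-0.5, 2.14], [-1.23, 1.37], [0.21, 2.46], [-1.02, 4.16], [0.16, 2.05], [-2.73, 2.73]. Speed limits (rad/s): [1.89, 1.89, 2.39, 2.39, 3.01, 3.01, 3.01].

INTERFACE

Orientations are given as a unit quaternion [w, x, y, z].
In Python, from cell import r gives the robot as it stands. The module is installed in compiled form; this text tells all that it offers. Calls block until the motion is done:
- r.move_to(position, orientation): joint-space move of the TCP to a pose.
- r.line_to(position, rate=0.15, frame=None): straight line of the TCP; frame=None keeps the orientation; rate is the mean speed in m/s.
- r.set_joints(angles): joint-space move.
- r.gripper_to(opening, f_grip=None): opening from 0.0 (shut) to 1.0 (fully open); f_grip is the grip in N (None keeps the last); returns when the fingers have stopped.
- r.hold(seconds).
- r.ik(position, orientation): joint angles nearest the present ones, or None.
- r.sense(): the state.
- r.grab_frame(name): name is "scene" or "top" or "wrist"; returns a dict with "img" (384x512x3 uint8, red, green, blue), "range_z" (384x512 float32, m along the optical axis (not along the pixel's ray), 0 where there is no reading), "fx", "fy", "cx", "cy" (pixels), "dist_coeffs" ([k1, k2, p1, p2, k3] as OpenCV has them; the pictures are not rectified), "origin" and "attitude" of the camera in the world. Camera axes: x right, y up, looking along -z (the intrinsics and any distortion apply to the point x, -y, -z); pixel columns grow to the right and rows downward; lengths in m; the calibration is good to about 2 mm. A picture is of the moment at which its call begins.
A pose or a line that the arm cannot do raises r.MotionError and nothing moves.
- r.finish_job(): hands the job in; it is judged then, once.
The state is a dict: "clock": time; "joint_pos": joint angles; "qvel": joint speeds; "joint_torque": joint torques, N m; "position": TCP position; "eef_rot": TCP orientation; "ft_force": force on the tool from outside, world axes, zero at the start; "moment": the same for the moment, N m; "opening": opening from 0.0 (shut) to 1.0 (fully open); "grip_force": force on a finger pad.
Only numpy, scipy, OpenCV 4.12 (cv2) and the standard library are available. Lean on these libraries where they do the work, as an engineer would, in place of code of your own. Each camera call takes 0.05 s, during which the arm holds its last target. There are 200 camera calls.

## Working session

There is one attempt and no reset: what is moved stays moved. The work goes in short steps, each a Python script; the robot and the scene stay as the last script left them, time stands still between calls to the robot, and variables do not carry over. Pictures are saved under pics/ and viewed, at most 14 in all, crops included, and the job is handed in when it is done.

```bash
mkdir -p pics
cat > h.py <<'E'
import numpy as np, cv2
from scipy.spatial.transform import Rotation as R
from cell import r
def rot(q): return R.from_quat([q[1],q[2],q[3],q[0]])
def att(f):
    a=np.array(f["attitude"],float)
    return a if a.shape==(3,3) else rot(a).as_matrix()
def KD(f): return np.array([[f["fx"],0,f["cx"]],[0,f["fy"],f["cy"]],[0,0,1.]]),np.array(f["dist_coeffs"],float)
def rays(f,uv):
    K,D=KD(f); p=cv2.undistortPoints(np.array(uv,float).reshape(-1,1,2),K,D).reshape(-1,2)
    return np.c_[p[:,0],-p[:,1],-np.ones(len(p))]@att(f).T
def onplane(f,uv,z):
    d=rays(f,uv); o=np.array(f["origin"]); return o+d*((z-o[2])/d[:,2])[:,None]
def cloud(f):
    h,w=f["range_z"].shape; u,v=np.meshgrid(np.arange(w),np.arange(h))
    d=rays(f,np.c_[u.ravel(),v.ravel()]); P=np.array(f["origin"])+d*f["range_z"].ravel()[:,None]
    P[f["range_z"].ravel()<=0]=np.nan
    return P.reshape(h,w,3)
def save(f,n): cv2.imwrite(f"pics/{n}.png",f["img"][:,:,::-1])
E
python3 - <<'E'
from h import *
import pickle
for n in("scene","top"):
    f=r.grab_frame(n); save(f,n); pickle.dump(f,open(n+".pkl","wb"))
    print(n,f["origin"],f["attitude"],f["fx"],f["dist_coeffs"])
a,b=[cv2.imread(f"pics/{n}.png") for n in("scene","top")]
s=r.sense();print(s["clock"],s["position"],s["eef_rot"])
E
```

```text
scene [-0.4160057   0.83794429  0.88251725] [-0.389744   -0.21500948  0.43522022  0.78259434] 379.5855893372769 [0.02611752 0.         0.         0.         0.        ]
top [0.39738781 0.05568123 1.47824908] [-0.70354984 -0.04442055  0.05417746  0.70718402] 368.94886847344134 [-0.0964965  0.         0.         0.         0.       ]
0.1 [ 0.22101641 -0.63744193  0.24968283] [-5.63833562e-04  9.86108114e-01  1.66103738e-01 -1.30849468e-04]
```

View pics/scene.png

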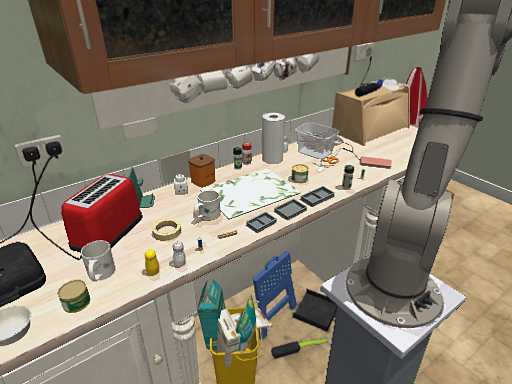

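View pics/top.png

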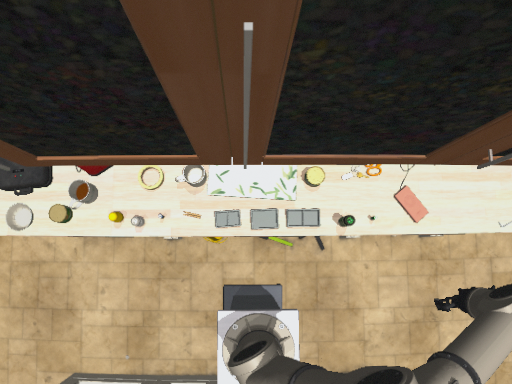

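The scene view shows the shaker at (179,254), the left battery at (200,244), the peg at (228,234), three trays near (262,222), (291,210) and (318,196), the jar at (347,177) and the second battery at (363,174). The top view shows the same row at v≈218: shaker u=137, batteries 161 and 372, peg 192, trays 228/264/303, jar 347.

Run:
```python
from h import *
import pickle
f=pickle.load(open("top.pkl","rb"))
for n,uv,z in [("shaker",(137,220),.09),("batL",(161,216),.05),("peg",(192,214),.012),("t1",(228,218),.02),("t2",(264,218),.02),("t3",(303,217),.02),("jar",(347,220),.105),("batR",(372,218),.05),("yellow",(115,216),.09),("tin",(315,176),.058),("mug",(194,175),.09)]:
    print(n,onplane(f,[uv],z).round(3))
q=[0,1,0,0]
for p in [(.5,.43,.3),(.5,.2,.3),(.5,-.05,.3),(.5,-.3,.3)]:
    for qq in ([0,1,0,0],[0,.7071,.7071,0]): 
        j=r.ik(p,qq); print(p,qq,None if j is None else np.round(j,2))
f=r.grab_frame("wrist"); s=r.sense()
T=rot(s["eef_rot"]).as_matrix()
print("cam in tool",T.T@(np.array(f["origin"])-s["position"]), (T.T@att(f)).round(3),f["fx"],f["dist_coeffs"])
```

```text
shaker [[0.5   0.457 0.09 ]]
batL [[0.519 0.375 0.05 ]]
peg [[0.53  0.259 0.012]]
t1 [[0.512 0.115 0.02 ]]
t2 [[ 0.512 -0.027  0.02 ]]
t3 [[ 0.515 -0.183  0.02 ]]
jar [[ 0.495 -0.335  0.105]]
batR [[ 0.506 -0.452  0.05 ]]
yellow [[0.516 0.543 0.09 ]]
tin [[ 0.673 -0.228  0.058]]
mug [[0.672 0.243 0.09 ]]
(0.5, 0.43, 0.3) [0, 1, 0, 0] [-1.    0.37  0.26  1.6  -0.1   1.19 -2.29]
(0.5, 0.43, 0.3) [0, 0.7071, 0.7071, 0] [-0.16  0.51 -0.93  1.54  0.42  1.3  -1.14]
(0.5, 0.2, 0.3) [0, 1, 0, 0] [ 0.29  0.27 -0.93  1.81  0.24  1.18 -2.28]
(0.5, 0.2, 0.3) [0, 0.7071, 0.7071, 0] [ 0.36  0.3  -1.03  1.81  0.28  1.19 -0.75]
(0.5, -0.05, 0.3) [0, 1, 0, 0] [ 0.34  0.12 -0.4   1.9   0.05  1.13 -1.65]
(0.5, -0.05, 0.3) [0, 0.7071, 0.7071, 0] [ 0.47  0.13 -0.55  1.9   0.08  1.13 -0.1 ]
(0.5, -0.3, 0.3) [0, 1, 0, 0] [ 0.47  0.24 -0.05  1.76  0.01  1.15 -1.15]
(0.5, -0.3, 0.3) [0, 0.7071, 0.7071, 0] [ 0.7   0.25 -0.32  1.74  0.09  1.16  0.35]
cam in tool [ 0.06760137 -0.00062126 -0.12280916] [[ 0.001  0.963  0.271]
 [ 1.    -0.001  0.   ]
 [ 0.001  0.271 -0.963]] 318.30895363058255 [-0.02441307  0.          0.          0.          0.        ]
```

Run:
```python
from h import *
import pickle
def sv(n):
    f=r.grab_frame("wrist"); pickle.dump(f,open(n+".pkl","wb")); save(f,n)
r.move_to([.47,-.40,.30],[0,1,0,0]); sv("w1")
r.line_to([.47,-.02,.30],rate=.25); sv("w2")
r.line_to([.47,.36,.30],rate=.25); sv("w3")
s=r.sense(); print(s["clock"],np.round(s["joint_pos"],2),s["position"])
ims=[cv2.resize(cv2.imread(f"pics/{n}.png"),(400,300)) for n in("w1","w2","w3")]
cv2.imwrite("pics/m1.png",np.vstack([np.hstack(ims[:2]),np.hstack([ims[2],ims[2]*0])]))
```

```text
4.9417 [-0.34  0.29 -0.52  1.71  0.16  1.18 -2.47] [0.4703686  0.35891675 0.30014378]
```

View pics/m1.png

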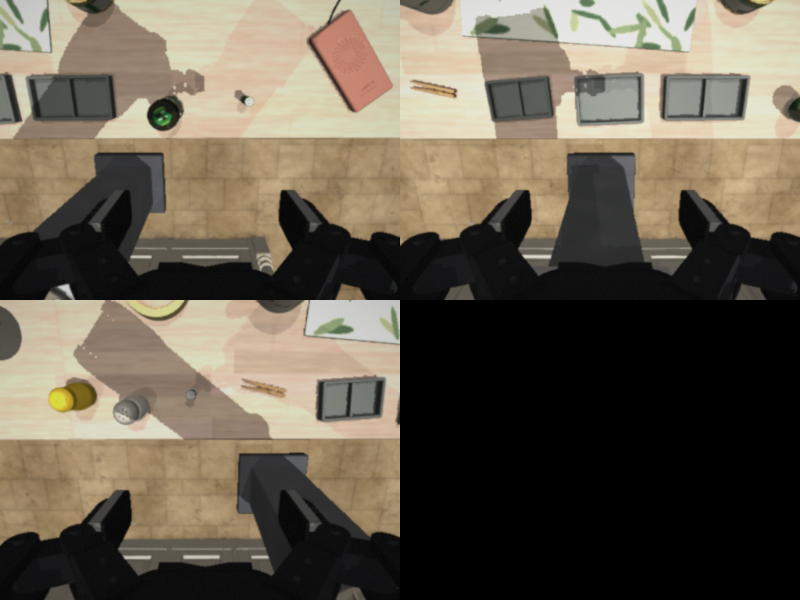

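The wrist strip (half-size tiles) shows: jar (165,112), right battery (248,100) and spice tray (72,97) in view 1; battery tray (520,99), peg tray (609,99) and spice tray (704,97) in view 2; shaker (130,409), left battery (191,394) and peg (264,388) in view 3.

```bash
cat >> h.py <<'E'
def comps(f,zmin=.006,zmax=.13,xlo=.435,xhi=.6,minpx=25):
    P=cloud(f); m=((P[...,2]>zmin)&(P[...,2]<zmax)&(P[...,0]>xlo)&(P[...,0]<xhi)).astype(np.uint8)
    n,L,st,_=cv2.connectedComponentsWithStats(m); out=[]
    for i in range(1,n):
        if st[i,4]<minpx: continue
        Q=P[L==i]; zt=np.percentile(Q[:,2],95); T=Q[Q[:,2]>zt-.006]
        (cx,cy),(w,h),a=cv2.minAreaRect(T[:,:2].astype(np.float32)*1000)
        v,u=np.nonzero(L==i)
        print("px",int(u.mean()),int(v.mean()),"n",len(Q),"zt %.4f"%zt,"rect c %.1f %.1f size %.1f %.1f ang %.1f"%(cx,cy,w,h,a),"mean",T.mean(0).round(4))
E
python3 - <<'E'
from h import *
import pickle
for n in("w1","w2","w3"):
    f=pickle.load(open(n+".pkl","rb")); print(n)
    P=cloud(f); g=P[(P[...,0]>.44)&(P[...,0]<.6)&(abs(P[...,2])<.005)]; print("table z",np.median(g[:,2]),g[:,2].std())
    comps(f)
E
```

```text
w1
table z -0.0005815099172494509 0.0014857293316821848
px 451 88 n 5909 zt 0.0166 rect c 563.1 -634.2 size 144.4 72.8 ang 38.1 mean [ 0.5541 -0.6363  0.0151]
px 12 128 n 674 zt 0.0188 rect c 506.5 -79.5 size 25.1 81.2 ang 77.3 mean [ 0.5049 -0.0797  0.017 ]
px 88 124 n 2179 zt 0.0210 rect c 510.5 -183.6 size 71.7 134.4 ang 0.3 mean [ 0.5118 -0.1846  0.0191]
px 211 144 n 1608 zt 0.1053 rect c 493.2 -346.2 size 39.0 39.1 ang 44.4 mean [ 0.4936 -0.3465  0.1041]
px 316 128 n 175 zt 0.0493 rect c 506.8 -466.6 size 12.7 12.6 ang 0.9 mean [ 0.5067 -0.4666  0.0481]
w2
table z -0.00038683029190886287 0.001850441462700953
px 268 126 n 1338 zt 0.0189 rect c 507.3 -28.9 size 80.0 109.8 ang 2.5 mean [ 0.509  -0.0295  0.0174]
px 150 126 n 1493 zt 0.0189 rect c 509.1 118.4 size 65.8 102.6 ang 4.3 mean [0.5097 0.1181 0.0171]
px 394 124 n 2026 zt 0.0209 rect c 510.4 -182.9 size 71.4 135.0 ang 0.3 mean [ 0.5125 -0.1848  0.0192]
px 44 114 n 493 zt 0.0113 rect c 525.6 261.7 size 73.0 13.8 ang 76.8 mean [0.5248 0.2572 0.0099]
px 503 140 n 454 zt 0.0338 rect c 489.7 -328.8 size 30.7 6.8 ang 13.5 mean [ 0.491  -0.3275  0.0318]
w3
table z -0.0006552532494336627 0.0011879934795571419
px 9 61 n 530 zt 0.0402 rect c 589.8 656.1 size 3.6 21.8 ang 59.2 mean [0.5923 0.6548 0.0386]
px 451 126 n 1708 zt 0.0189 rect c 508.6 118.8 size 66.6 102.5 ang 4.9 mean [0.5102 0.1188 0.017 ]
px 340 113 n 467 zt 0.0113 rect c 526.2 263.1 size 72.4 13.1 ang 77.6 mean [0.5255 0.2595 0.01  ]
px 92 124 n 1798 zt 0.0879 rect c 512.9 557.0 size 28.4 28.3 ang 40.3 mean [0.5132 0.5553 0.086 ]
px 244 120 n 147 zt 0.0497 rect c 517.5 380.2 size 12.8 14.0 ang 44.1 mean [0.5177 0.38   0.0482]
px 167 139 n 1396 zt 0.0879 rect c 495.5 469.5 size 29.2 28.5 ang 77.9 mean [0.4959 0.4687 0.086 ]
```

```bash
cat >> h.py <<'E'
TR={"spice":(.5105,-.1832,.3),"peg":(.5073,-.0289,2.5),"bat":(.5088,.1186,4.6)}
def quat(deg):   # tool down, closing along this direction
    a=np.radians(deg); y=[np.cos(a),np.sin(a),0]; x=[-np.sin(a),np.cos(a),0]
    q=R.from_matrix(np.c_[x,y,[0,0,-1]]).as_quat(); return [q[3],*q[:3]]
def intray(t,x,y):
    X,Y,d=TR[t]; a=np.radians(d); return X+x*np.cos(a)-y*np.sin(a),Y+x*np.sin(a)+y*np.cos(a)
def st(m):
    s=r.sense(); print(m,"t %.1f"%s["clock"],np.round(s["position"],4),"op %.3f grip %.1f"%(s["opening"],s["grip_force"]),"F",np.round(s["ft_force"],1),"q",np.round(s["joint_pos"],2))
def over(xy,z,deg,rate=.25):
    r.line_to([xy[0],xy[1],z],rate=rate,frame=quat(deg))
def pick(xy,z,deg,hi,op,f=30):
    over(xy,hi,deg); r.gripper_to(op); over(xy,z,deg,.12); st("at")
    r.gripper_to(0,f_grip=f); st("closed"); over(xy,hi,deg,.15); st("lifted")
def place(xy,z,deg,hi,op):
    over(xy,hi,deg); over(xy,z+.03,deg,.15); over(xy,z,deg,.04); st("down")
    r.gripper_to(op); r.hold(.2); over(xy,hi,deg,.15); st("released")
E
python3 - <<'E'
from h import *
r.move_to([.4957,.469,.20],quat(0)); st("pre")
pick((.4957,.469),.05,0,.20,1.0,40)
place(intray("spice",0,.032),.0545,.3,.20,1.0)
f=r.grab_frame("wrist"); save(f,"a1"); comps(f)
E
```

```text
pre t 6.2 [0.496  0.4686 0.2003] op 1.000 grip 0.0 F [ 0.4 -0.6 -0.2] q [-0.32  0.59 -0.76  1.6   0.44  1.13 -1.19]
at t 8.0 [0.496  0.4694 0.0508] op 1.004 grip 0.0 F [ 0.2 -0.2  0.4] q [-0.38  0.75 -0.68  1.69  0.57  0.91 -1.29]
closed t 8.5 [0.496  0.4692 0.0507] op 0.452 grip 39.4 F [-1.  -1.9  6.7] q [-0.38  0.75 -0.68  1.69  0.57  0.91 -1.29]
lifted t 9.7 [0.4955 0.4685 0.1989] op 0.451 grip 39.7 F [ 0.2 -0.3 -1.2] q [-0.32  0.59 -0.76  1.6   0.44  1.13 -1.19]
down t 14.1 [ 0.5101 -0.1511  0.0546] op 0.449 grip 41.2 F [-3.9  1.6  9.8] q [ 0.64  0.52 -0.58  2.05  0.44  0.7  -0.22]
released t 16.0 [ 0.5099 -0.1511  0.1992] op 0.993 grip 0.0 F [ 0.7 -0.7 -0.4] q [ 0.75  0.32 -0.69  1.94  0.25  0.96 -0.05]
px 262 63 n 1846 zt 0.0190 rect c 507.4 -38.8 size 79.3 88.2 ang 2.3 mean [ 0.5086 -0.0483  0.0174]
px 263 195 n 4785 zt 0.0915 rect c 507.6 -149.3 size 29.3 28.8 ang 1.3 mean [ 0.5078 -0.1483  0.0898]
px 249 330 n 473 zt 0.0331 rect c 497.9 -327.8 size 6.3 27.3 ang 76.3 mean [ 0.4975 -0.3267  0.0309]
```

Run:
```python
from h import *
over((.4934,-.3463),.24,0)
pick((.4934,-.3463),.07,0,.24,1.0,40)
place(intray("spice",0,-.032),.0743,.3,.24,1.0)
f=r.grab_frame("wrist"); save(f,"a2"); comps(f)
over((.5068,-.4667),.16,0); r.gripper_to(.6); f=r.grab_frame("wrist"); save(f,"a3"); comps(f)
```

```text
at t 19.0 [ 0.4938 -0.3465  0.0707] op 1.004 grip 0.0 F [ 0.1  0.7 -0.4] q [ 0.91  0.58 -0.52  1.88  0.39  0.79  0.17]
closed t 19.5 [ 0.4936 -0.3464  0.0703] op 0.464 grip 39.8 F [0.8 1.  4.7] q [ 0.91  0.58 -0.52  1.88  0.4   0.79  0.17]
lifted t 20.8 [ 0.493  -0.3461  0.2391] op 0.466 grip 40.3 F [-0.8  0.2 -2.2] q [ 0.98  0.38 -0.61  1.75  0.24  1.08  0.3 ]
down t 23.4 [ 0.5106 -0.2151  0.0742] op 0.468 grip 40.0 F [-0.9  0.8  1.1] q [ 0.74  0.52 -0.58  1.99  0.41  0.75 -0.07]
released t 25.4 [ 0.5102 -0.2151  0.2391] op 1.000 grip 0.0 F [-0.1 -0.1 -0.1] q [ 0.85  0.31 -0.67  1.86  0.22  1.05  0.09]
px 263 27 n 942 zt 0.0190 rect c 508.5 -65.4 size 79.3 35.8 ang 2.0 mean [ 0.5086 -0.073   0.0175]
px 263 157 n 4220 zt 0.1090 rect c 510.2 -214.1 size 38.9 39.6 ang 24.7 mean [ 0.5099 -0.2134  0.108 ]
px 263 105 n 1540 zt 0.0922 rect c 507.8 -149.7 size 28.0 28.6 ang 37.7 mean [ 0.5078 -0.1494  0.09  ]
px 263 190 n 448 zt 0.0496 rect c 506.7 -466.5 size 13.2 13.7 ang 0.1 mean [ 0.5068 -0.4661  0.0481]
px 305 323 n 1140 zt 0.0160 rect c 549.0 -622.5 size 69.7 36.4 ang 37.6 mean [ 0.5508 -0.6097  0.0144]
```

View pics/a2.png

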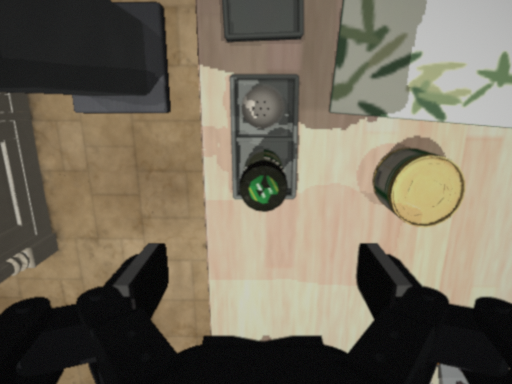

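The picture shows the shaker (263,105) and the jar (265,187) standing upright in separate bays. Next come the batteries.

Run:
```python
from h import *
pick((.5067,-.4665),.038,0,.20,.6,25)
place(intray("bat",0,-.024),.0423,4.6,.20,.55)
f=r.grab_frame("wrist"); save(f,"a4"); comps(f)
over((.5177,.380),.16,0); f=r.grab_frame("wrist"); save(f,"a5"); comps(f)
```

```text
at t 29.2 [ 0.5071 -0.4668  0.0388] op 0.601 grip 0.0 F [-0.6 -0.  -0. ] q [ 0.99  0.72 -0.48  1.68  0.42  0.84  0.32]
closed t 29.6 [ 0.5068 -0.4666  0.0384] op 0.166 grip 26.5 F [-0.5 -0.4  3.9] q [ 0.99  0.72 -0.48  1.68  0.43  0.84  0.32]
lifted t 30.8 [ 0.5063 -0.4663  0.1989] op 0.162 grip 26.3 F [-0.6  0.3  0.3] q [ 1.04  0.55 -0.55  1.59  0.31  1.09  0.41]
down t 35.1 [0.5105 0.0947 0.0422] op 0.165 grip 26.9 F [-3.7 -0.9  6.9] q [ 0.23  0.55 -0.66  2.07  0.53  0.69 -0.7 ]
released t 36.9 [0.5103 0.0945 0.1992] op 0.552 grip 0.0 F [ 0.1  0.7 -0.5] q [ 0.38  0.33 -0.81  1.97  0.29  0.97 -0.49]
px 288 15 n 441 zt 0.0113 rect c 520.5 241.1 size 28.5 13.9 ang 78.3 mean [0.5207 0.2403 0.01  ]
px 264 149 n 2249 zt 0.0188 rect c 509.2 118.9 size 65.8 100.5 ang 4.5 mean [0.5088 0.1218 0.0171]
px 262 179 n 345 zt 0.0536 rect c 509.2 94.8 size 13.2 13.9 ang 4.3 mean [0.5094 0.0952 0.0521]
px 251 281 n 1987 zt 0.0188 rect c 508.0 -27.5 size 79.3 109.9 ang 2.4 mean [ 0.5078 -0.0228  0.0173]
px 263 187 n 445 zt 0.0496 rect c 518.0 380.8 size 14.3 13.1 ang 89.4 mean [0.5179 0.3812 0.0482]
px 271 299 n 719 zt 0.0112 rect c 526.4 263.1 size 71.9 13.6 ang 77.5 mean [0.5259 0.2611 0.0098]
```

View pics/a4.png

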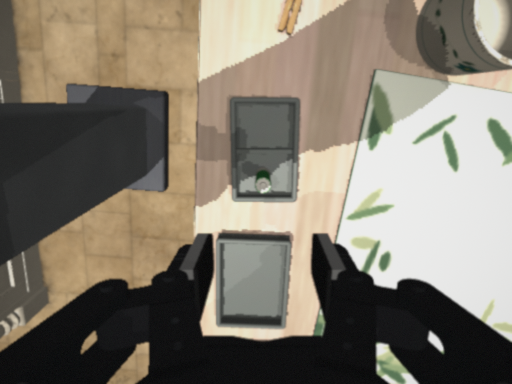

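The battery stands upright at (263,182) in its bay; the other bay is free at (266,125).

Run:
```python
from h import *
pick((.518,.381),.038,0,.16,.6,25)
place(intray("bat",0,.024),.0423,4.6,.16,.55)
f=r.grab_frame("wrist"); save(f,"a6"); comps(f)
pick((.5262,.2628),.0225,-12.6,.16,.5,25)
place(intray("peg",0,0),.0268,2.5,.16,.36)
f=r.grab_frame("wrist"); save(f,"a7"); comps(f)
over((.47,.1),.30,0); r.hold(.5)
f=r.grab_frame("wrist"); save(f,"a8"); comps(f); st("end")
```

```text
at t 40.0 [0.5184 0.3814 0.0388] op 0.604 grip 0.0 F [ 0.9  0.3 -0.9] q [-0.25  0.71 -0.66  1.79  0.57  0.84 -1.19]
closed t 40.4 [0.5183 0.3811 0.0385] op 0.160 grip 26.0 F [-1.  -0.8  5.3] q [-0.25  0.71 -0.66  1.79  0.57  0.84 -1.19]
lifted t 41.3 [0.5177 0.3806 0.159 ] op 0.162 grip 25.7 F [-0.3  0.5 -0.8] q [-0.19  0.57 -0.75  1.73  0.45  1.02 -1.1 ]
down t 44.1 [0.5066 0.1425 0.0424] op 0.159 grip 26.6 F [-3.1 -1.7  9.3] q [ 0.15  0.57 -0.68  2.06  0.55  0.7  -0.8 ]
released t 45.6 [0.5065 0.1422 0.1593] op 0.547 grip 0.0 F [-0.1  0.2 -1.1] q [ 0.27  0.4  -0.8   1.99  0.36  0.91 -0.64]
px 298 43 n 1179 zt 0.0113 rect c 524.7 260.0 size 65.8 14.1 ang 77.6 mean [0.5247 0.258  0.01  ]
px 264 210 n 3804 zt 0.0524 rect c 507.6 118.3 size 13.8 62.3 ang 4.2 mean [0.5074 0.1203 0.0518]
px 251 307 n 1146 zt 0.0186 rect c 506.0 7.4 size 78.4 39.8 ang 2.0 mean [0.5039 0.0176 0.0171]
at t 47.8 [0.5266 0.2631 0.0232] op 0.501 grip 0.0 F [ 0.2 -0.4 -0.2] q [-0.1   0.66 -0.61  1.93  0.55  0.73 -1.26]
closed t 48.2 [0.5265 0.2629 0.0231] op 0.164 grip 27.4 F [-0.6 -1.   7. ] q [-0.1   0.66 -0.
[... 999 characters left out ...]
3 n 1293 zt 0.0189 rect c 509.2 118.7 size 65.6 102.0 ang 4.5 mean [0.5086 0.1207 0.0171]
px 293 126 n 162 zt 0.0538 rect c 505.7 142.5 size 12.7 13.6 ang 1.1 mean [0.5056 0.1425 0.0522]
px 295 165 n 186 zt 0.0537 rect c 509.3 94.9 size 13.7 13.8 ang 23.3 mean [0.5094 0.0952 0.0522]
px 283 241 n 889 zt 0.0189 rect c 507.2 -27.9 size 78.5 109.7 ang 2.4 mean [ 0.4966 -0.0152  0.0174]
px 288 249 n 371 zt 0.0153 rect c 505.8 -28.8 size 12.7 72.9 ang 1.7 mean [ 0.5062 -0.0303  0.0139]
px 285 319 n 1048 zt 0.0568 rect c 506.8 -135.6 size 33.9 12.8 ang 8.1 mean [ 0.5066 -0.1335  0.0558]
end t 55.4 [0.47   0.0999 0.2999] op 0.359 grip 0.0 F [0.1 0.4 0.4] q [ 0.49  0.14 -0.89  1.93  0.12  1.13 -0.45]
```

View pics/a8.png

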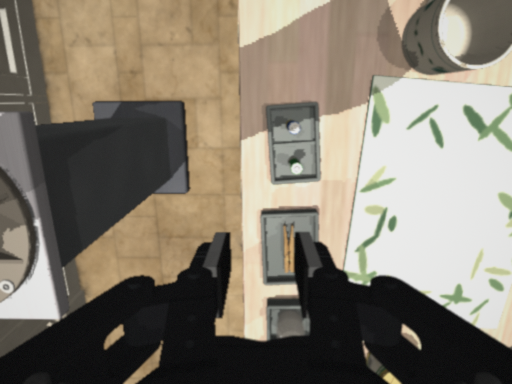

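The picture shows both batteries upright at (293,126) and (295,166) and the peg flat in its tray near (289,247). The jar and shaker were checked earlier, so I'm handing in.

```bash
python3 -c "
from h import *
print(r.finish_job())"
```

```text
the job is handed in; nothing more can be done
None
```

I handed the job in at about 55 s: jar and shaker upright in separate bays of the spice tray, one battery upright in each bay of the battery tray, and the peg flat in the peg tray, all checked in wrist-camera images after placing (jar and shaker not checked again at the end); the hand-in call gave no verdict.

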